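# Tighten the axle castle nut and line up its slot

## Task

Three axle stands are on the welding table; one has a castle nut with no cotter pin in it yet, only run down finger-tight. Tighten that nut clockwise (seen from above) by at least 30 degrees and carry on the same way to the first slot that then lines up with the cotter hole through the stud (the dark groove on the stud's end shows its direction), within 10 degrees, so that the pin could go straight in; do not go past it and back. Let go of the nut, and leave the other two stands alone.

Things in the scene. Friction and masses are not known exactly. Their poses are not given: they have to be found in the camera images.
- axle_stand: Fixed stand to work on: plate 130x80x12 mm, round hub (72 mm wide to z 28, neck 48 mm wide z 34-50), 49 mm washer (top z 54), castle nut without pin, upright 30 mm stud to z 97. Origin: underside centre of the plate, on the table and the stud's axis; z up. x: along the plate's long side, the 6 mm cotter hole (z 85) and the dark groove across the stud's end.
- castle_nut (a joint): Nut on axle_stand: hexagon 50 mm across flats, z 54-92 mm, an 8 mm slot in mid-flat in its top 14 mm. Value in rad, grows clockwise from above; at 0 two flats face along x of axle_stand. A slot meets the hole at 0 and each 1.047 on. Starts 0.79-1.36; tight above 1.9, so 2.094 is right (42 to 75 degrees on). Friction 0.3 N m, stays put, does not sink. Grip two flats, tips above washer.
- pinned_stand: Bystander: the same fixed stand and castle nut, with a steel cotter pin already through slot and hole (eye on one side, bent legs on the other, out to 47 mm from the axis). Same origin and axes. Do not touch.
- plain_stand: Bystander: the same fixed stand with a plain hexagon nut (50 mm across flats, no slots, top at z 80 mm). Same origin and axes. Do not touch.
Things that resemble listed ones, but are neither listed nor needed, are in the scene too. What is shaped like the axle_stand but blue or purple is not meant.

How it is judged:
By the outcome, as a careful person would: the job done as asked, in the order asked, and still so for the second after the job is handed in, with the robot touching nothing.
It also fails if it takes over 32 s, if anything falls off the work surface, if the arm or the gripper's body presses on something with over 40 N, if the wrist force passes 120 N, or if a joint passes its speed limit or range.

## Robot

A 6-joint arm with a two-finger parallel gripper is mounted at the origin on the work surface. World frame = base frame: x ahead of the robot, y to its left, z up, the work surface at z = 0. Lengths are in m, angles in rad, forces in N, time in s.
With the tool pointing down it reaches from about 0.25 to 0.725 m from the base axis. Payload 4 kg.
Tool frame: the origin (TCP) lies midway between the tips of the shut fingers; the grasp point (between the pads) lies 19 mm behind it; z points along the fingers, y is the line along which they close (so a half turn about z gives the same grasp; the last joint's range is limited). The gripper opens to 85 mm and grips with 20 to 120 N. Pads are 22 mm wide; open, the fingers measure 114 mm over their backs; the gripper's body (76 mm by 85 mm) begins 54 mm behind the grasp point. The pads swing forward as they close: fully open they stand 13 mm farther back than shut.
Start: joints at [-1.311, 0.241, 0.005, 1.335, 0, 1.571], TCP at [0.128, -0.483, 0.231] pointing down, gripper open.
Joint ranges: [-2.72, 2.72], [-1.05, 1.87], [-1.09, 1.28], [-1.99, 2.15], [-1.42, 1.44], [-3.14, 3.14]. Speed limits (rad/s): [2.79, 2.79, 3.14, 3.14, 3.14, 3.14].

## Interface

Orientations are given as a unit quaternion [x, y, z, w].
In Python, from workcell import bot gives the robot as it stands.
- The arm moves only by the tool move_arm, never from a script. Its argument "motion" is a list of rows, each an object of numbers: "x", "y", "z": the shift along the tool's x, y, z in cm; "yaw": the turn about the tool's z in degrees. A call has 1 to 20 rows; each row is the pose to reach, as a shift and turn from the pose commanded when the call began, along the tool's axes at that moment; what a row does not reach only later rows make up. A row lasts 1/8 s, in which the tool goes at most 62.5 mm and 10.7 degrees, less where a joint would pass 70% of its speed; a pose out of reach is approached as far as the arm can. A call with a gripper value outside its range is refused whole. "gripper" is the opening, from -1 (shut) to 1 (fully open), set as the call begins (left out, the last holds). The fingers move at their own pace and stop on an object; the grip force is fixed at half the most. Time passes only in rows, so rows that repeat a pose let the fingers close. It gives the time, the measured TCP pose, the force, the opening and the grip force at its end, in the units of the state.
- bot.get_obs(): the state, without advancing time (a new reading comes with each control period).
- bot.camera(name): name is "side" or "top"; returns the picture (400x640x3 uint8, blue, green, red); there is no depth.
- bot.camera_model(name): a dict with "K" (3x3 intrinsics, pixels), "world_from_camera" (4x4, takes a point from camera to world coordinates). Camera axes: x right, y down, z forward; pixel columns grow to the right and rows downward; lengths in m; the calibration is good to about 2 mm. A picture is of the moment at which its call begins. camera_model takes no time and is no camera call.
- bot.job_done(): hands the job in; it is judged then, once.
Trained networks look in the newest picture that a camera, given by its name, has taken for a name from the list of things; names that differ only in an ending like _2 or _b are one class to them, and where a whole thing is asked for, a point or a joint stands for the part that bears it (a point fixed in the world has none). Each returns a list of dicts, best first, with "score" (0 to 1); they miss things now and then, are a little off and sometimes report something else, mostly with a low value. They report only what shows in the picture. A call takes as long as a camera call. They do not tell look-alikes from the thing itself.
- bot.cut_out(camera, name): "mask" (400x640 bool, what is visible of it) and "centre" ([row, column] in pixels, amid what is visible of it).
The state is a dict: "clock": time; "joint_pos": joint angles; "joint_vel": joint speeds; "tau": joint torques, N m; "eef_pos": TCP position; "tool_rot": TCP orientation; "ft_force": force on the tool from outside, world axes, zero at the start; "ft_torque": the same for the moment, N m; "grip_width": finger opening in m; "grasp_force": force on a finger pad.
Only numpy, scipy, OpenCV 4.12 (cv2) and the standard library are available. Lean on these libraries where they do the work, as an engineer would, in place of code of your own. Each camera call takes 0.05 s, during which the arm holds its last target. There are 200 camera calls.

## Working session

There is one attempt and no reset: what is moved stays moved. The work goes in short steps, Python scripts to look and compute and a tool call to move; the robot and the scene stay as the last step left them, time stands still between calls to the robot, and variables do not carry over. Pictures are saved under pics/ and viewed, at most 10 in all, crops included, and the job is handed in when it is done.

Besides the shell and the picture viewer there is one more tool, called as name([rows], argument=value, ...), one row to a line, values as JSON. move_arm: Moves the arm, as the interface text tells. Its arguments: {"type":"object","properties":{"motion":{"type":"array"},"gripper":{"type":"number"}},"required":["motion"]}

```bash
mkdir -p pics; python3 - <<'E'
from workcell import bot
import cv2,numpy as np
for c in("top","side"):
    im=bot.camera(c); cv2.imwrite(f"pics/{c}0.png",im)
    m=bot.camera_model(c); print(c,np.round(m["K"],1).tolist(),np.round(m["world_from_camera"],4).tolist())
    for n in("axle_stand","castle_nut","pinned_stand","plain_stand"):
        print(n,[(round(d["score"],2),np.round(d["centre"]).tolist(),int(d["mask"].sum())) for d in bot.cut_out(c,n)])
o=bot.get_obs();print(o["eef_pos"],o["tool_rot"],o["clock"])
E
```

```text
top [[411.1, 0.0, 322.8], [0.0, 411.1, 201.0], [0.0, 0.0, 1.0]] [[-0.0183, -0.9911, 0.1322, 0.3316], [-0.9998, 0.0197, 0.0096, 0.0375], [-0.0121, -0.132, -0.9912, 1.0502], [0.0, 0.0, 0.0, 1.0]]
axle_stand [(0.83, [278.0, 222.0], 1709), (0.7, [266.0, 406.0], 1732)]
castle_nut [(0.92, [271.0, 212.0], 332), (0.82, [198.0, 261.0], 344), (0.77, [259.0, 408.0], 300)]
pinned_stand [(0.84, [192.0, 421.0], 1651)]
plain_stand [(0.74, [139.0, 328.0], 1545)]
side [[435.1, 0.0, 314.6], [0.0, 435.1, 198.4], [0.0, 0.0, 1.0]] [[-0.9123, -0.2926, 0.2867, 0.1453], [-0.4091, 0.6854, -0.6024, 0.6682], [-0.0203, -0.6668, -0.745, 0.8624], [0.0, 0.0, 0.0, 1.0]]
axle_stand [(0.98, [261.0, 275.0], 1854), (0.95, [333.0, 332.0], 2521), (0.84, [178.0, 394.0], 1423)]
castle_nut [(0.78, [169.0, 399.0], 314), (0.73, [327.0, 334.0], 548), (0.62, [253.0, 272.0], 355)]
pinned_stand [(0.69, [149.0, 336.0], 1091)]
plain_stand [(0.71, [191.0, 252.0], 1330)]
[ 0.12843494 -0.48319824  0.23126947] [ 9.91575921e-01  1.29526792e-01 -5.63234289e-06 -5.64980261e-05] 0.5
```

View pics/top0.png

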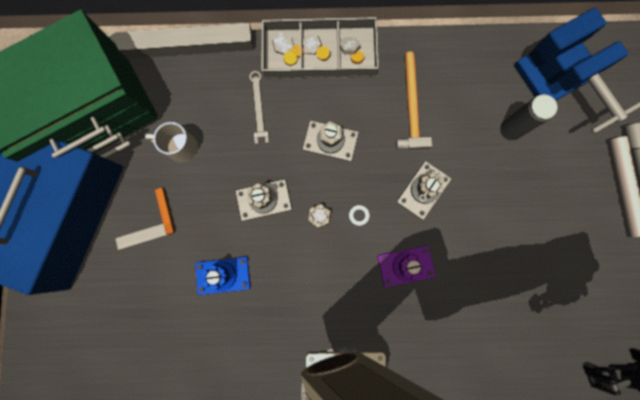

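View pics/side0.png

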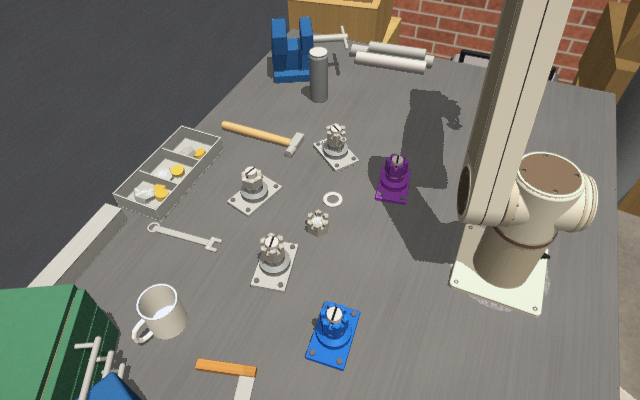

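Candidates in the top picture (column, row): (262,198) steel castle nut, apparently unpinned. (430,187) is steel with a cotter pin, (330,138) has a plain nut, (222,275) is blue, (406,266) is purple, and (319,215) is a loose nut. I choose (262,198), which is (272,253) in the side view, and will check it in a close crop.

```bash
python3 - <<'E'
import cv2,numpy as np
t=cv2.imread("pics/top0.png");s=cv2.imread("pics/side0.png")
f=lambda im,r,c,h,k:cv2.resize(im[r-h:r+h,c-h:c+h],(k,k),interpolation=cv2.INTER_CUBIC)
a=np.hstack([f(t,198,262,30,400),f(s,258,273,33,400)])
b=np.hstack([f(t,187,427,30,200),f(s,145,336,30,200),f(t,138,330,30,200),f(s,188,253,30,200)])
cv2.imwrite("pics/crop0.png",np.vstack([a,b]))
E
```

```text
(no output)
```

View pics/crop0.png

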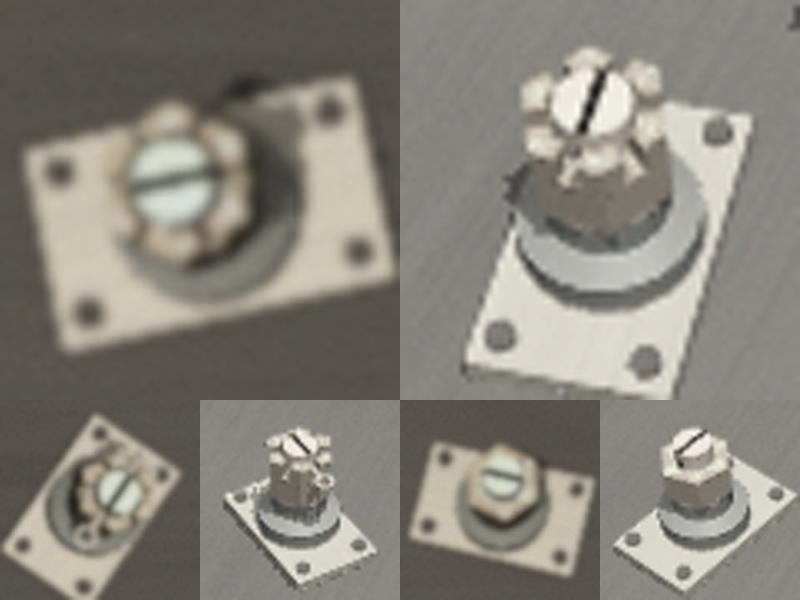

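The crop confirms it: the stand at top (262,198) has a castle nut with slots and no pin, while the other two steel stands show a pin and a plain nut. Now the pose and nut angle.

```bash
cat > h.py <<'E'
from workcell import bot
import numpy as np,cv2
from scipy.spatial.transform import Rotation as R
def ray(c,px,z):
    m=bot.camera_model(c);T=np.array(m["world_from_camera"]);K=np.array(m["K"])
    px=np.atleast_2d(px).astype(float)
    d=np.c_[px,np.ones(len(px))]@np.linalg.inv(K).T@T[:3,:3].T
    return (T[:3,3]+d*((z-T[2,3])/d[:,2])[:,None])[:,:2]
E
python3 - <<'E'
from h import *
t=lambda p:np.array(p)*0.15+[232,168]-0.4
s=lambda p:(np.array(p)-[400,0])*0.165+[240,225]-0.4
c=ray("top",t([(22,152),(355,77),(398,275),(65,353)]),.012)
print("plate",c.mean(0),[np.degrees(np.arctan2(*(b-a)[::-1])) for a,b in((c[0],c[1]),(c[3],c[2]))],np.linalg.norm(c[1]-c[0]))
print("stud top",ray("top",t([(175,183)]),.097),ray("side",s([(593,100)]),.097))
print("groove",[np.degrees(np.arctan2(*(p[1]-p[0])[::-1]))for p in(ray("top",t([(135,190),(218,175)]),.097),ray("side",s([(583,132),(604,70)]),.097))])
l=ray("side",s([(590,60),(645,82),(650,125),(605,155),(545,135),(537,92)]),.092)
v=l-l.mean(0);print("lobes",l.mean(0),np.degrees(np.arctan2(v[:,1],v[:,0]))%60,np.linalg.norm(v,axis=1))
l=ray("top",t([(172,112),(232,135),(240,190),(198,245),(140,235),(120,160)]),.092)
v=l-l.mean(0);print("lobesT",l.mean(0),np.degrees(np.arctan2(v[:,1],v[:,0]))%60)
r=R.from_quat(bot.get_obs()["tool_rot"]).as_matrix();print(r.round(3))
E
```

```text
plate [0.47655346 0.19995196] [np.float64(-78.261148874056), np.float64(-77.8408982995393)] 0.1310812555836205
stud top [[0.47585166 0.19903976]] [[0.47509786 0.2000445 ]]
groove [np.float64(-80.77527353630002), np.float64(-77.70042284374999)]
lobes [0.47484542 0.19974051] [ 3.01652332 57.23024004  2.81756431  7.22066509 58.29507248  5.3360333 ] [0.02185095 0.02068785 0.02162765 0.02123999 0.02085097 0.02288176]
lobesT [0.47784151 0.196816  ] [ 9.8228239  12.26188396 18.12851316 12.28105138 21.76582566 11.88313139]
[[ 0.966  0.257 -0.   ]
 [ 0.257 -0.966  0.   ]
 [ 0.    -0.    -1.   ]]
```

```bash
python3 - <<'E'
from h import *
C=np.array([.4755,.1997]);out=[]
for c in("top","side"):
    im=cv2.imread(f"pics/{c}0.png");m=bot.camera_model(c);K=np.array(m["K"]);W=np.linalg.inv(m["world_from_camera"])
    # image: right = world x, up = world y ; 10 px/mm*0.5
    g=np.arange(400)-199.5;X,Y=np.meshgrid(C[0]+g*.0002,C[1]-g*.0002)
    P=np.c_[X.ravel(),Y.ravel(),np.full(X.size,.092)]@W[:3,:3].T+W[:3,3];u=P@K.T;u=(u[:,:2]/u[:,2:]).astype(np.float32)
    w=cv2.remap(im,u[:,0].reshape(400,400),u[:,1].reshape(400,400),cv2.INTER_CUBIC)
    gr=cv2.cvtColor(w,cv2.COLOR_BGR2GRAY).astype(float)
    for r in(.019,.021,.023,.025):
        th=np.radians(np.arange(360));s=gr[(199.5-r*5000*np.sin(th)).astype(int),(199.5+r*5000*np.cos(th)).astype(int)]
        F=np.sum(s*np.exp(-6j*th));print(c,r,"lobe ang mod60",np.degrees(np.angle(F.conj()))/6%60,abs(F)/180)
    for k in range(6):
        a=np.radians(2+60*k);cv2.circle(w,(int(199.5+130*np.cos(a)),int(199.5-130*np.sin(a))),3,(0,0,255),-1)
        a=np.radians(14+60*k);cv2.circle(w,(int(199.5+130*np.cos(a)),int(199.5-130*np.sin(a))),3,(0,255,0),-1)
    out.append(w)
cv2.imwrite("pics/warp.png",np.hstack(out))
E
```

```text
top 0.019 lobe ang mod60 2.5590522333871393 11.332905196470435
top 0.021 lobe ang mod60 3.412281817448314 18.849137347797903
top 0.023 lobe ang mod60 3.617717835486204 21.635834371999817
top 0.025 lobe ang mod60 3.447080794002755 21.117046415788685
side 0.019 lobe ang mod60 4.647664770075047 38.34033545159922
side 0.021 lobe ang mod60 3.48939182117997 50.47405877914404
side 0.023 lobe ang mod60 3.028010031484529 45.70128103233026
side 0.025 lobe ang mod60 4.0507632869338055 40.817218620730856
```

View pics/warp.png

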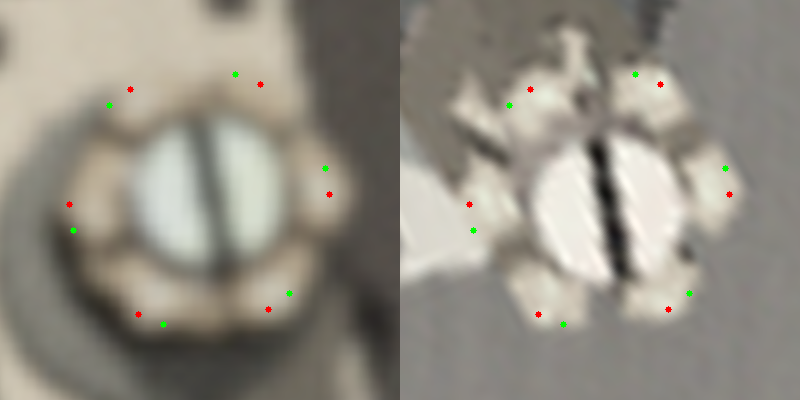

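Lobes lie at about 3.5° (mod 60), so the flats are at 33.5°. The stand's x is at -78° and the nut at about 68.5°, so about 51.5° clockwise is needed. Going above it with tool y at 33.5°.

move_arm([
  {"x": 5, "y": -5.7, "yaw": -10},
  {"x": 10.2, "y": -11.4, "yaw": -20},
  {"x": 15.3, "y": -17.1, "yaw": -30},
  {"x": 20.4, "y": -22.8, "yaw": -40},
  {"x": 25.5, "y": -28.5, "yaw": -50},
  {"x": 30.6, "y": -34.2, "yaw": -60},
  {"x": 35.8, "y": -40, "yaw": -70},
  {"x": 40.9, "y": -45.6, "yaw": -80},
  {"x": 46, "y": -51.3, "yaw": -90},
  {"x": 51.1, "y": -57.1, "yaw": -100},
  {"x": 51.1, "y": -57.1, "yaw": -108.6},
  {"x": 51.1, "y": -57.1, "yaw": -108.6},
  {"x": 51.1, "y": -57.1, "yaw": -108.6},
  {"x": 51.1, "y": -57.1, "yaw": -108.6},
  {"x": 51.1, "y": -57.1, "yaw": -108.6},
  {"x": 51.1, "y": -57.1, "yaw": -108.6},
  {"x": 51.1, "y": -57.1, "yaw": -108.6},
  {"x": 51.1, "y": -57.1, "yaw": -108.6},
], gripper=1)

```text
invalid input at $.motion[0]: expected keys x, y, z, yaw
```

```bash
cat > st.py <<'E'
from h import *
o=bot.get_obs();r=R.from_quat(o["tool_rot"]).as_matrix()
print("t",o["clock"],"pos",o["eef_pos"].round(4),"yang",np.degrees(np.arctan2(r[1,1],r[0,1])).round(1),"tilt",r[:,2].round(3),"j",np.round(o["joint_pos"],2),"F",np.round(o["ft_force"],1),"T",np.round(o["ft_torque"],2),o["grip_width"],o["grasp_force"])
d=np.array([.4755,.1997])-o["eef_pos"][:2];print("shift cm tool xy",(r[:2,:2].T@d*100).round(2))
E
python3 st.py
```

```text
t 0.5 pos [ 0.1284 -0.4832  0.2313] yang -75.1 tilt [-0.  0. -1.] j [-1.31  0.24  0.    1.34  0.    1.57] F [-0.4 -0.8  0.2] T [-0.01  0.01  0.05] 0.08542347816123612 0.0
shift cm tool xy [ 51.08 -57.08]
```

move_arm([
  {"x": 5, "y": -5.7, "z": 0, "yaw": -10},
  {"x": 10.2, "y": -11.4, "z": 0, "yaw": -20},
  {"x": 15.3, "y": -17.1, "z": 0, "yaw": -30},
  {"x": 20.4, "y": -22.8, "z": 0, "yaw": -40},
  {"x": 25.5, "y": -28.5, "z": 0, "yaw": -50},
  {"x": 30.6, "y": -34.2, "z": 0, "yaw": -60},
  {"x": 35.8, "y": -40, "z": 0, "yaw": -70},
  {"x": 40.9, "y": -45.6, "z": 0, "yaw": -80},
  {"x": 46, "y": -51.3, "z": 0, "yaw": -90},
  {"x": 51.1, "y": -57.1, "z": 0, "yaw": -100},
  {"x": 51.1, "y": -57.1, "z": 0, "yaw": -108.6},
  {"x": 51.1, "y": -57.1, "z": 0, "yaw": -108.6},
  {"x": 51.1, "y": -57.1, "z": 0, "yaw": -108.6},
  {"x": 51.1, "y": -57.1, "z": 0, "yaw": -108.6},
  {"x": 51.1, "y": -57.1, "z": 0, "yaw": -108.6},
  {"x": 51.1, "y": -57.1, "z": 0, "yaw": -108.6},
  {"x": 51.1, "y": -57.1, "z": 0, "yaw": -108.6},
  {"x": 51.1, "y": -57.1, "z": 0, "yaw": -108.6},
], gripper=1)

```text
clock: 2.75
eef_pos: [0.4756, 0.1993, 0.2316]
tool_rot: [0.474, 0.881, 0.0, 0.0]
ft_force: [0.9, -0.6, 0.2]
grip_width: 0.0855
grasp_force: 0.0
```

```bash
python3 st.py
```

```text
t 2.75 pos [0.4756 0.1993 0.2316] yang 33.4 tilt [ 0.  0. -1.] j [0.4  0.27 0.05 1.35 0.   1.38] F [ 0.9 -0.6  0.2] T [0.02 0.05 0.02] 0.08548126813565406 0.0
shift cm tool xy [0.04 0.01]
```

move_arm([
  {"x": 0, "y": 0, "z": 4, "yaw": 0},
  {"x": 0, "y": 0, "z": 8, "yaw": 0},
  {"x": 0, "y": 0, "z": 11.5, "yaw": 0},
  {"x": 0, "y": 0, "z": 11.5, "yaw": 0},
])

```text
clock: 3.25
eef_pos: [0.4732, 0.1987, 0.1138]
tool_rot: [0.474, 0.881, -0.003, -0.002]
ft_force: [-0.0, 0.6, 0.8]
grip_width: 0.0852
grasp_force: 0.0
```

```bash
python3 st.py; python3 - <<'E'
from h import *
s=bot.camera("side");cv2.imwrite("pics/s1.png",cv2.resize(s[190:310,210:330],(600,600),interpolation=cv2.INTER_CUBIC))
E
```

```text
t 3.25 pos [0.4732 0.1987 0.1138] yang 33.5 tilt [-0.006 -0.003 -1.   ] j [ 0.4   0.35 -0.16  1.07 -0.    1.38] F [-0.   0.6  0.8] T [-0.05  0.02 -0.01] 0.0852128255488389 0.0
shift cm tool xy [-0.05  0.25]
```

View pics/s1.png

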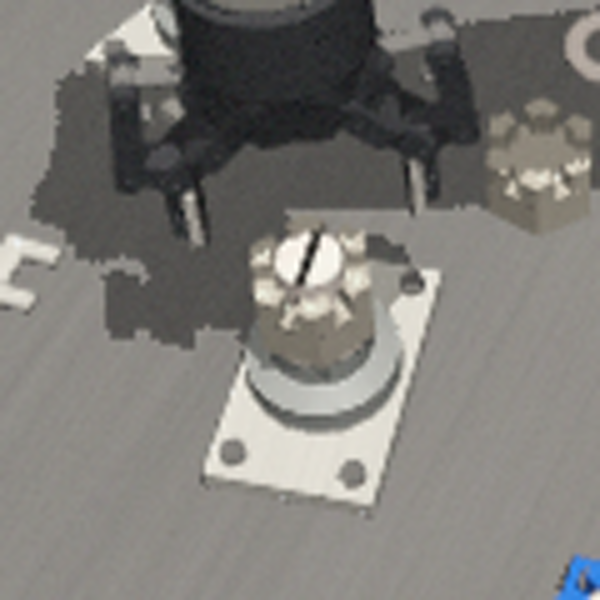

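The open fingers straddle the stud (stud end at crop (308,258), fingertips at (195,240) and (418,205)), with free space around. Going on down.

move_arm([
  {"x": 0, "y": 0, "z": 2, "yaw": 0},
  {"x": 0, "y": 0, "z": 4, "yaw": 0},
  {"x": 0, "y": 0, "z": 5.5, "yaw": 0},
  {"x": 0, "y": 0, "z": 5.5, "yaw": 0},
  {"x": 0, "y": 0, "z": 5.5, "yaw": 0},
  {"x": 0, "y": 0, "z": 5.5, "yaw": 0},
])

```text
clock: 4.05
eef_pos: [0.4763, 0.2002, 0.0623]
tool_rot: [0.473, 0.881, 0.001, 0.001]
ft_force: [0.4, 0.0, -0.2]
grip_width: 0.0852
grasp_force: 0.0
```

```bash
python3 st.py
```

```text
t 4.05 pos [0.4763 0.2002 0.0623] yang 33.5 tilt [ 0.002  0.001 -1.   ] j [ 0.4   0.41 -0.23  0.93  0.    1.38] F [ 0.4  0.  -0.2] T [-0.   -0.   -0.04] 0.08519521145218399 0.0
shift cm tool xy [ 0.01 -0.1 ]
```

move_arm([
  {"x": 0, "y": -0.1, "z": 0, "yaw": 0},
  {"x": 0, "y": -0.1, "z": 0, "yaw": 0},
  {"x": 0, "y": -0.1, "z": 0, "yaw": 0},
  {"x": 0, "y": -0.1, "z": 0, "yaw": 0},
  {"x": 0, "y": -0.1, "z": 0, "yaw": 0},
  {"x": 0, "y": -0.1, "z": 0, "yaw": 0},
  {"x": 0, "y": -0.1, "z": 0, "yaw": 0},
  {"x": 0, "y": -0.1, "z": 0, "yaw": 0},
], gripper=-1)

```text
clock: 5.05
eef_pos: [0.476, 0.2, 0.0622]
tool_rot: [0.473, 0.881, 0.001, 0.001]
ft_force: [1.6, 3.2, 4.6]
grip_width: 0.0491
grasp_force: 62.3
```

```bash
python3 st.py
```

```text
t 5.05 pos [0.476  0.2    0.0622] yang 33.5 tilt [ 0.003  0.002 -1.   ] j [ 0.4   0.41 -0.23  0.93  0.    1.38] F [1.6 3.2 4.6] T [ 0.34 -0.17 -0.18] 0.04911912917915539 62.275085002183914
shift cm tool xy [-0.   -0.06]
```

move_arm([
  {"x": 0, "y": 0, "z": 0, "yaw": 4},
  {"x": 0, "y": 0, "z": 0, "yaw": 9},
  {"x": 0, "y": 0, "z": 0, "yaw": 14},
  {"x": 0, "y": 0, "z": 0, "yaw": 19},
  {"x": 0, "y": 0, "z": 0, "yaw": 24},
  {"x": 0, "y": 0, "z": 0, "yaw": 29},
  {"x": 0, "y": 0, "z": 0, "yaw": 34},
  {"x": 0, "y": 0, "z": 0, "yaw": 38},
  {"x": 0, "y": 0, "z": 0, "yaw": 42},
  {"x": 0, "y": 0, "z": 0, "yaw": 45},
  {"x": 0, "y": 0, "z": 0, "yaw": 45},
  {"x": 0, "y": 0, "z": 0, "yaw": 45},
  {"x": 0, "y": 0, "z": 0, "yaw": 45},
])

```text
clock: 6.68
eef_pos: [0.4754, 0.2, 0.0622]
tool_rot: [0.775, 0.633, 0.001, -0.0]
ft_force: [0.2, 2.1, 7.3]
grip_width: 0.0492
grasp_force: 62.7
```

```bash
python3 st.py; python3 - <<'E'
from h import *
s=bot.camera("side");cv2.imwrite("pics/s2.png",cv2.resize(s[190:310,210:330],(600,600),interpolation=cv2.INTER_CUBIC))
E
```

```text
t 6.675 pos [0.4754 0.2    0.0622] yang -11.5 tilt [ 0.002  0.001 -1.   ] j [ 0.4   0.41 -0.23  0.93  0.    2.17] F [0.2 2.1 7.3] T [ 0.35  0.01 -0.33] 0.04920110245726345 62.665188163518906
shift cm tool xy [-0.03  0.01]
```

View pics/s2.png

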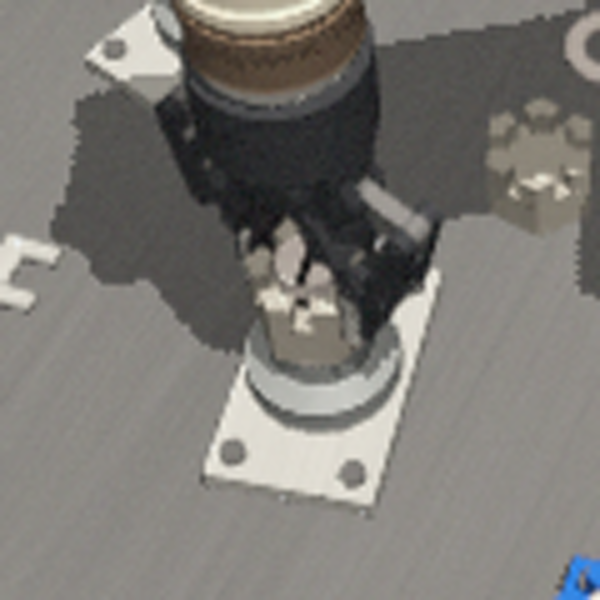

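The nut turned with the gripper: its slot at crop (302,305) is close to the groove line at (300,265). The last 6.5° brings the flats to -18°.

move_arm([
  {"x": 0, "y": 0, "z": 0, "yaw": 3},
  {"x": 0, "y": 0, "z": 0, "yaw": 6.5},
  {"x": 0, "y": 0, "z": 0, "yaw": 6.5},
  {"x": 0, "y": 0, "z": 0, "yaw": 6.5},
  {"x": 0, "y": 0, "z": 0, "yaw": 6.5},
])

```text
clock: 7.35
eef_pos: [0.4753, 0.2, 0.0622]
tool_rot: [0.809, 0.588, 0.001, -0.0]
ft_force: [-0.7, 2.8, 7.2]
grip_width: 0.0489
grasp_force: 62.7
```

move_arm([
  {"x": 0, "y": 0, "z": 0, "yaw": 0},
  {"x": 0, "y": 0, "z": 0, "yaw": 0},
  {"x": 0, "y": 0, "z": 0, "yaw": 0},
  {"x": 0, "y": 0, "z": 0, "yaw": 0},
  {"x": 0, "y": 0, "z": 0, "yaw": 0},
  {"x": 0, "y": 0, "z": 0, "yaw": 0},
  {"x": 0, "y": 0, "z": 0, "yaw": 0},
  {"x": 0, "y": 0, "z": 0, "yaw": 0},
], gripper=1)

```text
clock: 8.35
eef_pos: [0.4748, 0.1993, 0.0613]
tool_rot: [0.809, 0.588, 0.0, 0.0]
ft_force: [0.1, 0.3, -0.1]
grip_width: 0.0854
grasp_force: 0.0
```

```bash
python3 st.py
```

```text
t 8.35 pos [0.4748 0.1993 0.0613] yang -18.0 tilt [ 0.  0. -1.] j [ 0.4   0.41 -0.23  0.93 -0.    2.28] F [ 0.1  0.3 -0.1] T [ 0.02 -0.02  0.01] 0.08535848348297 0.0
shift cm tool xy [0.06 0.05]
```

move_arm([
  {"x": 0, "y": 0, "z": -3, "yaw": 0},
  {"x": 0, "y": 0, "z": -7, "yaw": 0},
  {"x": 0, "y": 0, "z": -12, "yaw": 0},
  {"x": 0, "y": 0, "z": -17, "yaw": 0},
  {"x": 0, "y": 0, "z": -17, "yaw": 0},
  {"x": 0, "y": 0, "z": -17, "yaw": 0},
  {"x": 0, "y": 0, "z": -17, "yaw": 0},
])

```text
clock: 9.22
eef_pos: [0.4738, 0.1989, 0.2297]
tool_rot: [0.809, 0.588, -0.002, -0.0]
ft_force: [0.2, -0.3, -0.5]
grip_width: 0.0857
grasp_force: 0.0
```

```bash
python3 st.py; python3 - <<'E'
from h import *
C=np.array([.4755,.1997]);c="side"
im=bot.camera(c);m=bot.camera_model(c);K=np.array(m["K"]);W=np.linalg.inv(m["world_from_camera"])
g=np.arange(400)-199.5;X,Y=np.meshgrid(C[0]+g*.0002,C[1]-g*.0002)
P=np.c_[X.ravel(),Y.ravel(),np.full(X.size,.092)]@W[:3,:3].T+W[:3,3];u=P@K.T;u=(u[:,:2]/u[:,2:]).astype(np.float32)
w=cv2.remap(im,u[:,0].reshape(400,400),u[:,1].reshape(400,400),cv2.INTER_CUBIC)
gr=cv2.cvtColor(w,cv2.COLOR_BGR2GRAY).astype(float)
for r in(.019,.021,.023,.025):
    th=np.radians(np.arange(360));s=gr[(199.5-r*5000*np.sin(th)).astype(int),(199.5+r*5000*np.cos(th)).astype(int)]
    F=np.sum(s*np.exp(-6j*th));print(r,"lobe mod60 (want 12)",np.degrees(np.angle(F.conj()))/6%60)
cv2.imwrite("pics/end.png",np.hstack([w,cv2.resize(im[220:290,240:310],(400,400),interpolation=cv2.INTER_CUBIC)]))
E
```

```text
t 9.225 pos [0.4738 0.1989 0.2297] yang -18.0 tilt [-0.003 -0.001 -1.   ] j [0.4  0.27 0.04 1.34 0.   2.28] F [ 0.2 -0.3 -0.5] T [-0.01  0.03  0.04] 0.08569944478282095 0.0
shift cm tool xy [0.12 0.14]
0.019 lobe mod60 (want 12) 13.659098546724797
0.021 lobe mod60 (want 12) 12.46317636196288
0.023 lobe mod60 (want 12) 12.194087597704668
0.025 lobe mod60 (want 12) 12.24818679970442
```

View pics/end.png

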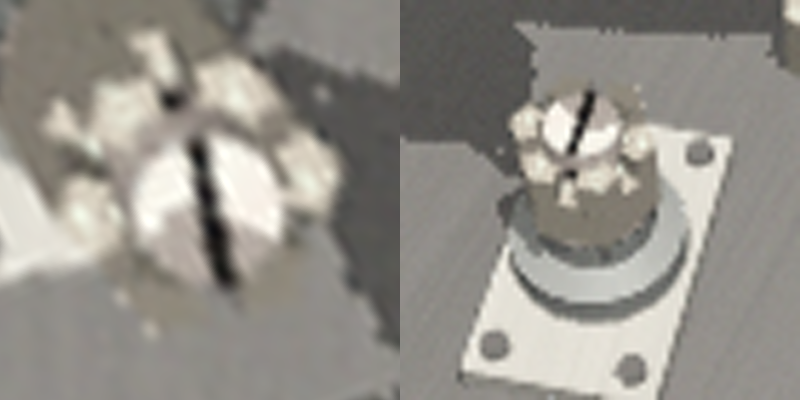

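The slot (right crop, (568,180)) lines up with the groove, whose line runs through (580,125). The lobes measure 12.2° against the 12° wanted, and the gripper is clear.

```bash
python3 -c "
from workcell import bot
print(bot.job_done())"
```

```text
the job is handed in; nothing more can be done
None
```

I tightened the unpinned castle nut about 51.5° clockwise in one direction, to the first slot lined up with the cotter hole (within about 1° on camera); I then let go of it, left the other stands alone, and handed the job in at about 9 s.

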